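# Lock the suction tube onto the bench dust port

### The job

Fit the loose grey suction tube onto the dust port on the bench: slide it over the upright stub until its lower end sits fully home on the ring at the stub's foot, and turn it until the spring button pops out through the hole in its side, then let go of it. Feel your way: do not press or force the tube hard against the port (keep under about 60 N), do not go on turning once the button has caught, since that wrenches the stub round in its mount, and leave the tins and the tape measure where they are.

Things in the scene. Friction and masses are not known exactly. Their poses are not given: they have to be found in the camera images.
- tube: loose plain grey plastic tube, open at both ends, standing upright on the bench: 140 mm long, 43 mm outside, 36 mm bore (lower inner edge chamfered 2 mm), 0.10 to 0.21 kg. Origin: centre of its lower end; z runs up its axis. One hole in its wall, on its -x side, which starts facing the robot within 25 degrees: 11.5 mm wide, from 14.5 to 29.5 mm above the lower end.
- tube_hole (a point): centre of the hole on the tube's outer face, 21.5 mm from the axis in the tube's -x direction and 22 mm above its lower end
- port: dust port screwed to the bench: dark flange 100 x 100 x 8 mm; on it a bright ring, 56 mm diameter, its flat top 14 mm above the bench; on that an upright metal stub, 34 mm diameter, 52 mm tall above the ring (top 5 mm tapered to 27 mm). Origin: centre of the flange's underside; z up the stub's axis. The stub's button points along the port's -x, give or take an unmeasured 0.65 rad either way.
- port_seat (a point): centre of the ring's flat top, 14 mm above the bench on the stub's axis, axes as the port: the tube's origin belongs here, its z up
- button (a joint): small metal spring button in the stub's side, 16.5 to 28.5 mm above the ring's top, 8 mm wide, standing out 6.3 mm; ramped on top so that the tube's lower edge pushes it in (takes 5 to 15 N), square below and at the sides. Value: m pushed in; 0 out, 0.003 to 0.005 under the wall, 0.0075 stop; spring 2.4 to 5.4 N. With the tube home it pops out when the hole's middle is within 0.1 rad of it.
- stub (a joint): how far the stub has been wrenched round in its mount since the start, rad, anticlockwise from above positive; 0 at the start whatever the button's direction. It holds up to about 0.45 N m of turning moment and then slips; the tube turning over the pushed-in button drags with 0.05 to 0.2 N m.
- screw_tin: bystander: round grey tin, 64 mm diameter, 45 mm high; origin under its centre
- wax_tin: bystander: round yellowish flat tin, 72 mm diameter, 28 mm high; origin under its centre
- tape_measure: bystander: yellow tape measure standing on edge, 37 x 84 x 68 mm; origin under its centre
There are look-alikes about, which are no part of the job. There is more than one size of the tube; the job needs the middle-sized.

How it is judged:
By the outcome, as a careful person would: the job done as asked, in the order asked, and still so for the second after the job is handed in, with the robot touching nothing.
It also fails if it takes over 64 s, if anything falls off the work surface, if the arm or the gripper's body presses on something with over 40 N, if the wrist force passes 120 N, or if a joint passes its speed limit or range.

### The arm

A 7-joint arm with a two-finger parallel gripper is mounted at the origin on the work surface; the furniture and walls round the work are solid. World frame = base frame: x ahead of the robot, y to its left, z up, the work surface at z = 0. Lengths are in m, angles in rad, forces in N, time in s.
With the tool pointing down it reaches from about 0.4 to 0.85 m from the base axis. Payload 10.4 kg.
Tool frame: the origin (TCP) lies on the centre line of the jaws, within the pads' length; the fingertips stand 22 mm ahead of it and the grasp point (between the pads) lies 3 mm ahead of it; z points along the fingers, y is the line along which they close (so a half turn about z gives the same grasp; the last joint's range is limited). The gripper opens to 85 mm and grips with 20 to 120 N. Pads are 22 mm wide; open, the fingers measure 114 mm over their backs; the gripper's body (76 mm by 85 mm) begins 54 mm behind the grasp point. The pads swing forward as they close: fully open they stand 13 mm farther back than shut.
Start: joints at [1.244, 0.332, -0.065, 1.46, 0.022, 1.35, -0.088], TCP at [0.187, -0.596, 0.253] pointing down, gripper open.
Joint ranges: [-2.6, 2.6], [-0.5, 2.12], [-1.47, 1.34], [0.16, 2.42], [-1.27, 4.41], [0.06, 2.06], [-2.6, 2.6]. Speed limits (rad/s): [2.22, 2.22, 2.79, 2.79, 3.14, 3.14, 3.14].

### API

Orientations are given as a unit quaternion [x, y, z, w].
In Python, from bench import bot gives the robot as it stands.
- The arm moves only by the tool servo_tool, never from a script. Its argument "targets" is one flat list of numbers, 6 for each row, row after row: the shift along the tool's x, y, z in m, then the turn, a rotation vector about the tool's x, y, z in rad. A call has 1 to 5 rows; each row shifts and turns the commanded pose from where the row before left it, along the tool's axes as they then stand; what a row does not reach is not made up. A row lasts 1/12 s, in which the tool goes at most 41.7 mm and 7.16 degrees, less where a joint would pass 70% of its speed; a pose out of reach is approached as far as the arm can. A call is refused whole if a number of a shift passes 0.0417 or a number of a turn 0.125, either way. A call with a gripper value outside its range is refused whole. "gripper" is the opening, from 0 (shut) to 1 (fully open), set as the call begins (left out, the last holds). The fingers move at their own pace and stop on an object; "grip_force" is the grip in N (left out, the last holds). Time passes only in rows, so rows that do not move let the fingers close. It gives the time, the measured TCP pose, the force, the opening and the grip force at its end, in the units of the state.
- bot.sense(): the state, without advancing time (a new reading comes with each control period).
- bot.snapshot(name): name is "side" or "top" or "wrist"; returns the picture (480x640x3 uint8, red, green, blue); there is no depth.
- bot.camera_model(name): a dict with "camera_matrix" (3x3 intrinsics, pixels), "eye" and "orientation" of the camera in the world; the wrist camera has in their place "tool_from_camera" (4x4, takes a point from camera to tool coordinates, whose origin is the TCP and whose axes are the flange's). Camera axes: x right, y down, z forward; pixel columns grow to the right and rows downward; lengths in m; the calibration is good to about 2 mm. A picture is of the moment at which its call begins: read the wrist's pose just before it. camera_model takes no time and is no camera call.
- bot.sign_off(): hands the job in; it is judged then, once.
The state is a dict: "time_s": time; "joint_positions": joint angles; "dq": joint speeds; "joint_efforts": joint torques, N m; "tool_pos": TCP position; "tcp_rot": TCP orientation; "contact_force": force on the tool from outside, world axes, zero at the start; "ft_torque": the same for the moment, N m; "width": opening from 0.0 (shut) to 1.0 (fully open); "gripper_force": force on a finger pad.
Only numpy, scipy, OpenCV 4.12 (cv2) and the standard library are available. Lean on these libraries where they do the work, as an engineer would, in place of code of your own. Each camera call takes 0.05 s, during which the arm holds its last target. There are 200 camera calls.

## Working session

There is one attempt and no reset: what is moved stays moved. The work goes in short steps, Python scripts to look and compute and a tool call to move; the robot and the scene stay as the last step left them, time stands still between calls to the robot, and variables do not carry over. Pictures are saved under pics/ and viewed, at most 10 in all, crops included, and the job is handed in when it is done.

Besides the shell and the picture viewer there is one more tool, called after ">>>" in YAML: its name, and indented under it one key for each argument. servo_tool: Moves the arm, as the interface text tells. Its arguments: {"type":"object","properties":{"targets":{"type":"array"},"gripper":{"type":"number"},"grip_force":{"type":"number"}},"required":["targets"]}

```bash
mkdir -p pics; ls; python3 - <<'E'
from bench import bot
import cv2,numpy as np
np.set_printoptions(precision=4,suppress=True)
s=bot.sense();print(s)
for n in("side","top"):
    cv2.imwrite(f"pics/{n}0.png",bot.snapshot(n)[:,:,::-1]);print(bot.camera_model(n))
print(bot.camera_model("wrist"))
E
```

```text
pics
{'time_s': 0.0, 'joint_positions': array([ 1.2444,  0.3328, -0.0647,  1.461 ,  0.0216,  1.3499, -0.0885]), 'dq': array([ 0.0002, -0.0013, -0.0009, -0.0011,  0.0016, -0.    , -0.0025]), 'joint_efforts': array([  0.0002, -62.5434,   0.0496, -39.1611,   0.0163,   0.01  ,
        -0.    ]), 'tool_pos': array([ 0.1869, -0.5961,  0.2525]), 'tcp_rot': array([ 0.9885,  0.1513, -0.0001, -0.0007]), 'contact_force': array([0.0721, 0.3298, 0.3846]), 'ft_torque': array([-0.0371,  0.0089,  0.0329]), 'gripper_force': 0.0, 'width': 0.9988372796374796}
{'camera_matrix': array([[555.426 ,   0.    , 327.8371],
       [  0.    , 555.426 , 242.0025],
       [  0.    ,   0.    ,   1.    ]]), 'eye': array([ 0.496 , -0.9465,  0.7771]), 'orientation': array([ 0.8926, -0.0256,  0.0004, -0.45  ])}
{'camera_matrix': array([[591.991 ,   0.    , 326.6461],
       [  0.    , 591.991 , 239.5856],
       [  0.    ,   0.    ,   1.    ]]), 'eye': array([0.2804, 0.0416, 1.3716]), 'orientation': array([-0.6937,  0.7145, -0.063 ,  0.0659])}
{'camera_matrix': array([[352.8111,   0.    , 323.5949],
       [  0.    , 352.8111, 234.2071],
       [  0.    ,   0.    ,   1.    ]]), 'tool_from_camera': array([[-0.0004, -0.9534, -0.3016,  0.0771],
       [ 1.    , -0.0004,  0.0002, -0.0007],
       [-0.0003, -0.3016,  0.9534, -0.1202],
       [ 0.    ,  0.    ,  0.    ,  1.    ]])}
```

View pics/top0.png

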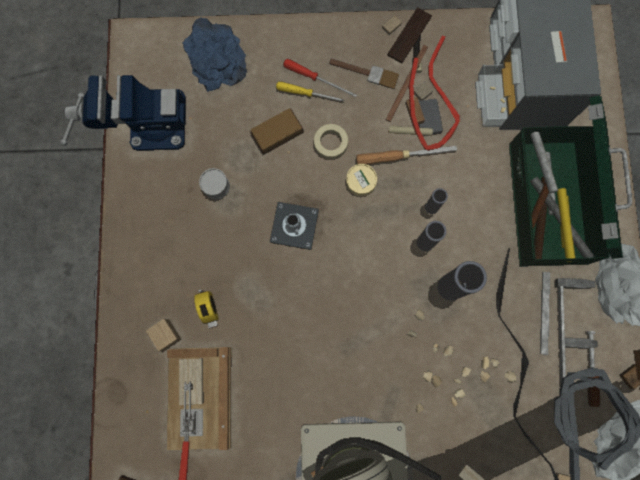

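View pics/side0.png

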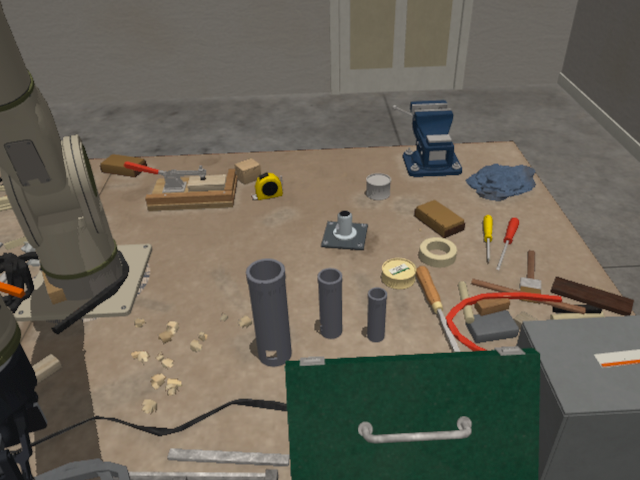

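The top view shows the middle tube at about (431,237), large at (460,283), small at (436,202), the port at (294,225), wax tin (361,180), screw tin (213,183) and tape (205,307). The side view shows the middle tube at (330,303) and the port at (345,230).

```bash
cat > h.py <<'E'
from bench import bot
import cv2,numpy as np
from scipy.spatial.transform import Rotation as R
np.set_printoptions(precision=4,suppress=True)
def cam(n,s=None):
    m=bot.camera_model(n);K=m["camera_matrix"]
    if n!="wrist": return K,R.from_quat(m["orientation"]).as_matrix(),np.array(m["eye"])
    T=m["tool_from_camera"];Rt=R.from_quat(s["tcp_rot"]).as_matrix()
    return K,Rt@T[:3,:3],Rt@T[:3,3]+s["tool_pos"]
def ray(c,uv,z):
    K,Rc,e=c;uv=np.atleast_2d(uv).astype(float)
    d=np.c_[uv,np.ones(len(uv))]@np.linalg.inv(K).T@Rc.T
    return e+d*((z-e[2])/d[:,2])[:,None]
def proj(c,p):
    K,Rc,e=c;q=(np.atleast_2d(p)-e)@Rc@K.T
    return q[:,:2]/q[:,2:]
E
python3 - <<'E'
from h import *
t=cv2.imread("pics/top0.png");s=cv2.imread("pics/side0.png")
def cr(i,u,v,w,h): return cv2.resize(i[v:v+h,u:u+w],(400,300),interpolation=cv2.INTER_CUBIC)
o=np.vstack([np.hstack([cr(t,395,212,72,54),cr(t,258,198,72,54)]),np.hstack([cr(s,275,258,120,90),cr(s,305,200,80,60)])])
cv2.imwrite("pics/crops.png",o)
c=cam("top")
print("tube top",ray(c,[435,230],.14),"port",ray(c,[294,225],.014), "wax",ray(c,[361,179],.028),"small tube",ray(c,[438,196],.12),"big",ray(c,[469,274],.2))
c=cam("side");print("side tube top",ray(c,[330,276],.14),"ring",ray(c,[345,233],.014))
E
```

```text
tube top [[ 0.5215 -0.1867  0.14  ]] port [[0.5681 0.1191 0.014 ]] wax [[ 0.6708 -0.0413  0.028 ]] small tube [[ 0.6006 -0.2016  0.12  ]] big [[ 0.4186 -0.2375  0.2   ]]
side tube top [[ 0.5206 -0.188   0.14  ]] ring [[0.5685 0.1166 0.014 ]]
```

View pics/crops.png

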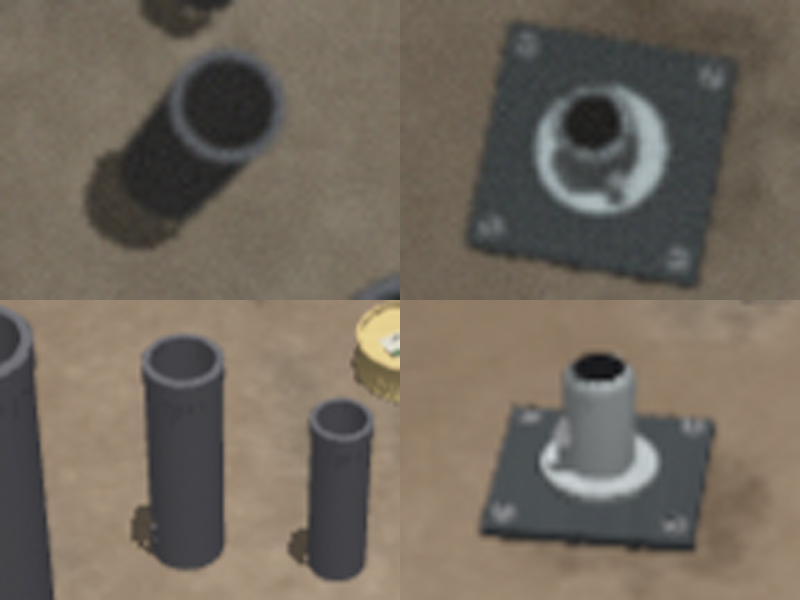

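Crops: tube rim centre is at top px (435.9,231.1), ring centre about (294,225). The button shows at top px about (296.3,231.7) and side px about (337.6,226.4).

```bash
python3 - <<'E'
from h import *
c=cam("top");d=cam("side")
t=cv2.imread("pics/top0.png");s=cv2.imread("pics/side0.png")
tt=ray(c,[435.9,231.1],.14)[0];print("tube",tt,ray(d,[330.0,276],.14))
# ring mask
for n,cc,img,b in(("top",c,t,(270,200,50,50)),("side",d,s,(325,220,45,35))):
    x,y,w,h=b;g=img[y:y+h,x:x+w].min(2)
    m=(g>130).astype(np.uint8);ys,xs=np.nonzero(m)
    hull=cv2.convexHull(np.c_[xs,ys].astype(np.float32))
    e=cv2.fitEllipse(hull);print(n,len(xs),e,ray(cc,[e[0][0]+x,e[0][1]+y],.014))
for z in(.031,.036,.042):print("btn",z,ray(c,[296.3,231.7],z),ray(d,[337.6,226.4],z))
# flange yaw from crop corners (top)
k=np.array([[110,22],[337,60],[295,285],[68,247]])/5.556+[258,198]
P=ray(c,k,.008)[:,:2];print(P,P.mean(0),np.degrees([np.arctan2(*(P[i]-P[j])[::-1]) for i,j in((0,3),(1,2))]))
# predicted hole px for angles
for a in range(-30,31,15):
    r=np.radians(180+a);p=np.r_[tt[:2],0]+[.0215*np.cos(r),.0215*np.sin(r),.022];print(a,proj(c,p),proj(d,p))
def cr(i,u,v,w,h):return cv2.resize(np.clip((i[v:v+h,u:u+w].astype(float)-15)*3.0,0,255).astype(np.uint8),(400,400),interpolation=cv2.INTER_CUBIC)
cv2.imwrite("pics/enh.png",np.hstack([cr(t,408,220,40,40),cr(s,310,290,50,50)]))
E
```

```text
tube [ 0.5191 -0.1884  0.14  ] [[ 0.5206 -0.188   0.14  ]]
top 129 ((23.7281551361084, 24.523618698120117), (21.780488967895508, 22.653579711914062), 84.16422271728516) [[0.5692 0.1197 0.014 ]]
side 141 ((12.990549087524414, 11.168136596679688), (19.613170623779297, 49.72344970703125), 78.04011535644531) [[0.5524 0.1253 0.014 ]]
btn 0.031 [[0.5485 0.1131 0.031 ]] [[0.5514 0.1208 0.031 ]]
btn 0.036 [[0.5475 0.1129 0.036 ]] [[0.5511 0.1136 0.036 ]]
btn 0.042 [[0.5463 0.1125 0.042 ]] [[0.5506 0.105  0.042 ]]
[[0.6263 0.1568]
 [0.6067 0.0604]
 [0.5102 0.0806]
 [0.5293 0.1759]] [0.5681 0.1184] [-11.1115 -11.8258]
-30 [[422.8193 249.1378]] [[320.5095 320.1445]]
-15 [[425.1197 249.9888]] [[319.4842 322.1142]]
0 [[427.5491 250.2305]] [[319.1992 324.205 ]]
15 [[429.9405 249.8462]] [[319.6834 326.2757]]
30 [[432.1298 248.8624]] [[320.9127 328.1831]]
```

View pics/enh.png

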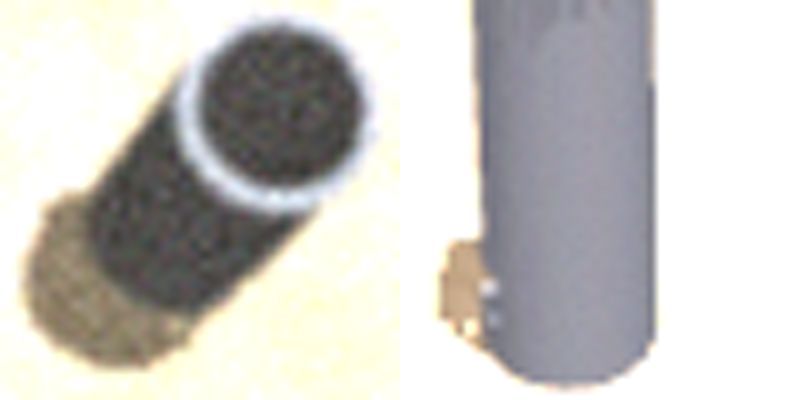

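>>> servo_tool:
  targets: [0,0,-0.035,0,0,-0.12,0,0,-0.035,0,0,-0.12,0,0,-0.035,0,0,-0.12]
  gripper: 1

```text
time_s: 0.35
tool_pos: [0.1868, -0.5959, 0.359]
tcp_rot: [0.944, 0.329, -0.0, -0.001]
contact_force: [0.5, -1.2, 0.8]
width: 0.998
gripper_force: 0.0
```

Port is at (0.5685,0.119) and the tube at (0.520,-0.188). The enhanced side view shows the hole edge at about (321,327), so the hole faces somewhat toward -y, about 200° in world yaw. The button faces about 196°. I'm moving so the wrist camera can view the tube from the robot side.

>>> servo_tool:
  targets: [0.035,-0.0156,0,0,0,0,0.035,-0.0156,0,0,0,0,0.035,-0.0156,0,0,0,0,0.035,-0.0156,0,0,0,0,0.035,-0.0156,0,0,0,0]

```text
time_s: 0.77
tool_pos: [0.2772, -0.4253, 0.358]
tcp_rot: [0.945, 0.326, -0.0, -0.0]
contact_force: [-0.1, -0.5, 0.2]
width: 1.001
gripper_force: 0.0
```

>>> servo_tool:
  targets: [0.035,-0.0156,0,0,0,0,0.035,-0.0156,0,0,0,0,0.035,-0.0156,0,0,0,0,0.035,-0.0156,0,0,0,0,0.035,-0.0156,0,0,0,0]

```text
time_s: 1.18
tool_pos: [0.3669, -0.256, 0.3582]
tcp_rot: [0.945, 0.326, -0.0, 0.0]
contact_force: [1.7, -1.3, 1.1]
width: 0.998
gripper_force: 0.0
```

>>> servo_tool:
  targets: [0.035,-0.0156,0,0,0,0,0.035,-0.0156,0,0,0,0,0,0,0,0,0,-0.12,0,0,0,0,0,-0.12,0,0,0,0,0,-0.12]

```text
time_s: 1.6
tool_pos: [0.4026, -0.1895, 0.3581]
tcp_rot: [0.87, 0.493, -0.0, -0.0]
contact_force: [-0.6, -0.7, -0.2]
width: 1.001
gripper_force: 0.0
```

>>> servo_tool:
  targets: [0,0,0.004,0,0,-0.124,0,0,0.004,0,0,-0.124,0,0,0.004,0,0,-0.124,0,0,0.004,0,0,-0.124,0,0,0.004,0,0,-0.124]

```text
time_s: 2.02
tool_pos: [0.4023, -0.1901, 0.3378]
tcp_rot: [0.679, 0.735, -0.0, -0.0]
contact_force: [0.5, 0.1, -0.7]
width: 0.997
gripper_force: 0.0
```

>>> servo_tool:
  targets: [0,0,0.004,0,0,-0.124,0,0,0.004,0,0,-0.124,0,0,0.004,0,0,-0.124,0,0,0.004,0,0,-0.124,0,0,0.004,0,0,-0.124]

```text
time_s: 2.43
tool_pos: [0.4023, -0.1901, 0.3178]
tcp_rot: [0.422, 0.907, -0.0, -0.0]
contact_force: [-0.8, -0.6, 0.5]
width: 0.997
gripper_force: 0.0
```

>>> servo_tool:
  targets: [0,0,0.004,0,0,-0.124,0,0,0.004,0,0,-0.124,0,0,0.004,0,0,-0.124,0,0,0.004,0,0,-0.124,0,0,0.004,0,0,-0.124]

```text
time_s: 2.85
tool_pos: [0.4022, -0.1901, 0.2978]
tcp_rot: [0.126, 0.992, 0.0, -0.0]
contact_force: [-0.3, -0.1, 0.5]
width: 1.002
gripper_force: 0.0
```

```bash
python3 - <<'E'
from h import *
s=bot.sense();print(s["joint_positions"],s["tool_pos"],s["tcp_rot"],s["dq"])
i=bot.snapshot("wrist")[:,:,::-1];cv2.imwrite("pics/w1.png",i);np.save("w1.npy",np.r_[s["tool_pos"],s["tcp_rot"]])
c=cam("wrist",s);print(proj(c,[[.52,-.188,.14],[.4985,-.188,.022],[.5685,.119,.014]]))
E
```

```text
[ 0.7854 -0.0719 -0.4196  1.8159 -0.0298  1.3921  1.6912] [ 0.4022 -0.1901  0.2978] [ 0.1255  0.9921  0.0001 -0.0003] [-0.0596  0.02    0.0477  0.0848  0.0117 -0.1006  1.4673]
[[357.4033 341.8544]
 [344.642  269.6367]
 [600.4183 260.4991]]
```

View pics/w1.png

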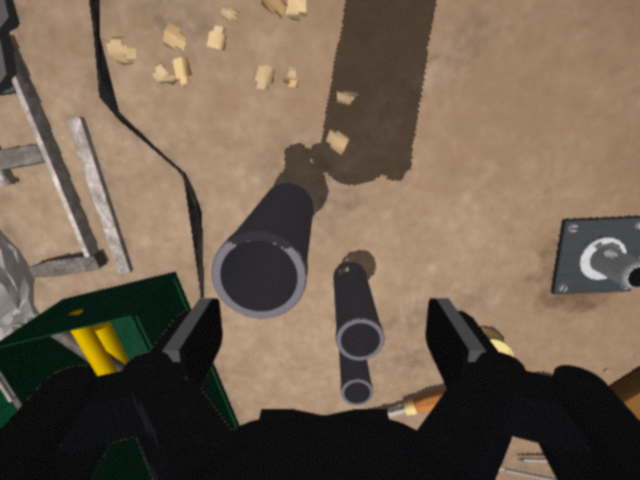

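The wrist view shows the middle tube's rim at about (360,339) and its hole near (346,269). The big tube is at (261,274) and the port is at the right edge, about (610,258).

```bash
python3 - <<'E'
from h import *
v=np.load("w1.npy");c=cam("wrist",dict(tool_pos=v[:3],tcp_rot=v[3:]))
i=cv2.imread("pics/w1.png")
def cr(u,v,w,h,a=1,b=0):return cv2.resize(np.clip((i[v:v+h,u:u+w].astype(float)-b)*a,0,255).astype(np.uint8),(400,400),interpolation=cv2.INTER_CUBIC)
cv2.imwrite("pics/cr2.png",np.hstack([cr(325,250,50,50,3,15),cr(570,225,70,70,1.3)]))
print("rim",ray(c,[360,339],.14))
T=ray(c,[360,339],.14)[0]
for a in range(-10,41,10):
    r=np.radians(180+a);print(a,proj(c,[T[0]+.0215*np.cos(r),T[1]+.0215*np.sin(r),.022])[0], "btn",proj(c,[.5685+.0233*np.cos(r),.119+.0233*np.sin(r),.034])[0])
print("stub base, top",proj(c,[[.5685,.119,.014],[.5685,.119,.066]]))
E
```

```text
rim [[ 0.5176 -0.185   0.14  ]]
-10 [349.6259 266.8688] btn [616.5483 248.2161]
0 [346.5668 267.3376] btn [612.9383 248.7584]
10 [343.6356 268.2881] btn [609.34   249.8575]
20 [340.9248 269.6888] btn [605.868  251.4767]
30 [338.5189 271.494 ] btn [602.6314 253.5627]
40 [336.4918 273.6451] btn [599.7309 256.047 ]
stub base, top [[600.4183 260.4991]
 [636.1381 278.2612]]
```

View pics/cr2.png

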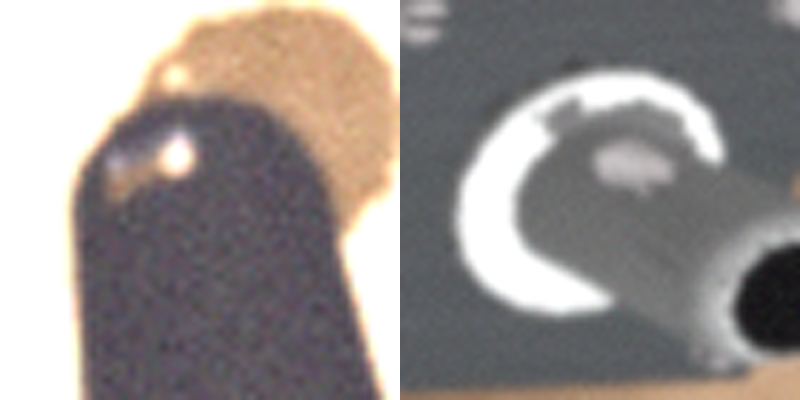

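The hole is at about px (343.7,270.4), around 195°. The button direction is ambiguous at the image edge, so I'm taking one centred look at the port.

>>> servo_tool:
  targets: [0.0036,0.0365,0.005,0,0,0,0.0036,0.0365,0.005,0,0,0,0.0036,0.0365,0.005,0,0,0,0.0036,0.0365,0.005,0,0,0,0.0036,0.0365,0.005,0,0,0]

```text
time_s: 3.32
tool_pos: [0.4314, -0.0074, 0.2732]
tcp_rot: [0.13, 0.991, -0.0, 0.0]
contact_force: [1.1, -1.3, 0.7]
width: 1.002
gripper_force: 0.0
```

>>> servo_tool:
  targets: [0.0036,0.0365,0.005,0,0,0,0.0036,0.0365,0.005,0,0,0,0.0036,0.0365,0.005,0,0,0,0,0,0,0,0,0,0,0,0,0,0,0]

```text
time_s: 3.73
tool_pos: [0.4487, 0.1016, 0.258]
tcp_rot: [0.128, 0.992, 0.0, -0.0]
contact_force: [-0.3, -1.9, -0.6]
width: 1.0
gripper_force: 0.0
```

```bash
python3 - <<'E'
from h import *
s=bot.sense();print(s["joint_positions"],s["tool_pos"],s["tcp_rot"])
i=bot.snapshot("wrist")[:,:,::-1];cv2.imwrite("pics/w2.png",i);np.save("w2.npy",np.r_[s["tool_pos"],s["tcp_rot"]])
c=cam("wrist",s);u,w=proj(c,[.5685,.119,.03])[0].astype(int);print(u,w)
u-=60;w-=50;print("origin",u,w)
cv2.imwrite("pics/cr3.png",cv2.resize(i[w:w+90,u:u+120],(800,600),interpolation=cv2.INTER_CUBIC))
for z,r in((.014,0),(.066,0)):print(proj(c,[.5685,.119,z]))
for a in range(-10,41,10):
    t=np.radians(180+a);print(a,*[(proj(c,[.5685+r*np.cos(t),.119+r*np.sin(t),z])[0]-[u,w])*6.667 for r,z in((.0233,.0305),(.0233,.036),(.019,.0425))])
E
```

```text
[ 0.4941  0.0035 -0.8027  1.8318  0.0018  1.308   1.0053] [0.4487 0.1016 0.258 ] [ 0.1278  0.9918  0.0002 -0.0005]
366 302
origin 306 252
[[364.4545 295.9179]]
[[370.1693 320.0957]]
-10 [394.1366 211.2901] [397.9963 226.2221] [403.9464 269.0512]
0 [369.3145 215.1391] [372.8262 230.1166] [383.1452 272.2499]
10 [345.5037 222.823 ] [348.68   237.8912] [363.1797 278.6373]
20 [323.46   234.0848] [326.3249 249.2853] [344.6794 288.0029]
30 [303.8749 248.5501] [306.4622 263.9199] [328.2217 300.0397]
40 [287.3515 265.7432] [289.7038 281.3132] [314.3124 314.3567]
```

View pics/cr3.png

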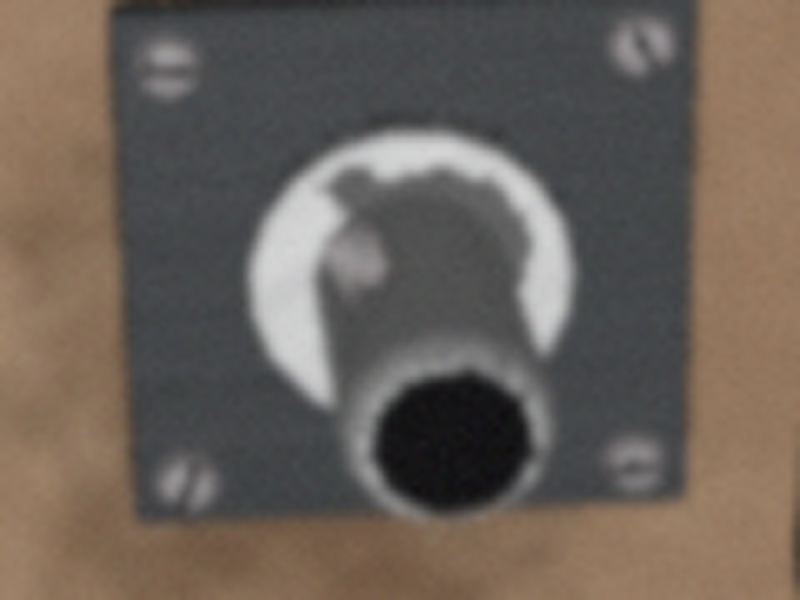

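The close view puts the ring centre at px (367.8,294.0) and the button blob at about (359.5,290.7), so the button faces about 199°, nearly the same as the hole. I'm moving above the tube.

>>> servo_tool:
  targets: [-0.0178,-0.0328,0,0,0,0,-0.0178,-0.0328,0,0,0,0,-0.0178,-0.0328,0,0,0,0,-0.0178,-0.0328,0,0,0,0,-0.0178,-0.0328,0,0,0,0]

```text
time_s: 4.2
tool_pos: [0.4929, -0.0853, 0.2585]
tcp_rot: [0.131, 0.991, -0.001, 0.0]
contact_force: [0.7, 1.1, 1.1]
width: 1.002
gripper_force: 0.0
```

>>> servo_tool:
  targets: [-0.0178,-0.0328,0,0,0,0,-0.0178,-0.0328,0,0,0,0,-0.0178,-0.0328,0,0,0,0,0,0,0,0,0,0,0,0,0,0,0,0]

```text
time_s: 4.62
tool_pos: [0.5188, -0.1944, 0.2577]
tcp_rot: [0.132, 0.991, -0.0, -0.001]
contact_force: [1.3, 0.3, -0.9]
width: 1.0
gripper_force: 0.0
```

```bash
python3 - <<'E'
from h import *
v=np.load("w2.npy");c=cam("wrist",dict(tool_pos=v[:3],tcp_rot=v[3:]))
print("port wrist",ray(c,[367.8,294.0],.014),ray(c,[452/6.667+306,440/6.667+252],.066))
t=cam("top");d=cam("side")
print("stub top", ray(t,[(593-400)/5.556+258,122/5.556+198],.066),ray(d,[(598-400)/5+305,(367-300)/5+200],.066))
for z in(.16,.18,.2,.22):print(z,ray(t,[469,274],z)[0],ray(d,[267,273],z)[0])
s=bot.sense();print(s["tool_pos"],s["tcp_rot"])
E
```

```text
port wrist [[0.5671 0.1232 0.014 ]] [[0.5671 0.123  0.066 ]]
stub top [[0.5688 0.1188 0.066 ]] [[0.5681 0.1218 0.066 ]]
0.16 [ 0.4233 -0.247   0.16  ] [ 0.4106 -0.1957  0.16  ]
0.18 [ 0.421  -0.2423  0.18  ] [ 0.4134 -0.2201  0.18  ]
0.2 [ 0.4186 -0.2375  0.2   ] [ 0.4161 -0.2444  0.2   ]
0.22 [ 0.4163 -0.2327  0.22  ] [ 0.4189 -0.2687  0.22  ]
[ 0.5188 -0.1944  0.2577] [ 0.1324  0.9912 -0.     -0.0006]
```

>>> servo_tool:
  targets: [0,0.003,0.02,0,0,0,0,0.003,0.02,0,0,0,0,0,0.02,0,0,0,0,0,0.02,0,0,0,0,0,0.02,0,0,0]

```text
time_s: 5.03
tool_pos: [0.5209, -0.1844, 0.1578]
tcp_rot: [0.129, 0.992, -0.0, 0.0]
contact_force: [0.2, -0.9, 0.1]
width: 0.997
gripper_force: 0.0
```

>>> servo_tool:
  targets: [0,0,0.016,0,0,0,0,0,0.016,0,0,0,0,0,0.016,0,0,0,0,0,0,0,0,0,0,0,0,0,0,0]

```text
time_s: 5.45
tool_pos: [0.5207, -0.1844, 0.1103]
tcp_rot: [0.129, 0.992, 0.0, -0.001]
contact_force: [-0.0, -0.1, 0.2]
width: 1.001
gripper_force: 0.0
```

>>> servo_tool:
  targets: [0,0,0,0,0,0,0,0,0,0,0,0,0,0,0,0,0,0,0,0,0,0,0,0,0,0,0,0,0,0]
  gripper: 0
  grip_force: 40

```text
time_s: 5.87
tool_pos: [0.522, -0.1852, 0.1114]
tcp_rot: [0.129, 0.992, -0.0, 0.001]
contact_force: [-0.2, -0.2, 7.0]
width: 0.503
gripper_force: 40.0
```

>>> servo_tool:
  targets: [0,0,0,0,0,0,0,0,0,0,0,0,0,0,0,0,0,0]

```text
time_s: 6.12
tool_pos: [0.522, -0.1852, 0.1114]
tcp_rot: [0.129, 0.992, -0.0, 0.001]
contact_force: [-1.6, -1.3, 5.9]
width: 0.5
gripper_force: 40.1
```

>>> servo_tool:
  targets: [0,0,-0.01,0,0,0,0,0,-0.02,0,0,0,0,0,-0.025,0,0,0,0,0,-0.025,0,0,0,0,0,-0.01,0,0,0]

```text
time_s: 6.53
tool_pos: [0.5225, -0.1847, 0.2041]
tcp_rot: [0.128, 0.992, -0.0, 0.002]
contact_force: [0.1, 1.0, -1.4]
width: 0.5
gripper_force: 40.8
```

>>> servo_tool:
  targets: [0.0031,0.0307,0,0,0,0,0.0031,0.0307,0,0,0,0,0.0031,0.0307,0,0,0,0,0.0031,0.0307,0,0,0,0,0.0031,0.0307,0,0,0,0]

```text
time_s: 6.95
tool_pos: [0.5452, -0.0309, 0.2001]
tcp_rot: [0.129, 0.992, -0.0, -0.0]
contact_force: [0.2, 0.1, -1.1]
width: 0.497
gripper_force: 40.8
```

>>> servo_tool:
  targets: [0.0031,0.0307,0,0,0,0,0.0031,0.0307,0,0,0,0,0.0031,0.0307,0,0,0,0,0.0031,0.0307,0,0,0,0,0.0031,0.0307,0,0,0,0]

```text
time_s: 7.37
tool_pos: [0.5694, 0.1215, 0.2]
tcp_rot: [0.129, 0.992, -0.0, -0.0]
contact_force: [0.7, 1.0, -0.8]
width: 0.503
gripper_force: 40.8
```

>>> servo_tool:
  targets: [0,0,0,0,0,0,0,0,0,0,0,0,0,0,0,0,0,0]

```text
time_s: 7.62
tool_pos: [0.5695, 0.1195, 0.1999]
tcp_rot: [0.129, 0.992, -0.0, -0.0]
contact_force: [-0.2, -0.5, -2.3]
width: 0.499
gripper_force: 41.0
```

```bash
python3 - <<'E'
from h import *
s=bot.sense();print(s["joint_positions"],s["tool_pos"],s["tcp_rot"],s["contact_force"],s["ft_torque"])
i=bot.snapshot("wrist")[:,:,::-1];cv2.imwrite("pics/w3.png",i);np.save("w3.npy",np.r_[s["tool_pos"],s["tcp_rot"]])
a=bot.snapshot("side")[:,:,::-1];b=bot.snapshot("top")[:,:,::-1]
cv2.imwrite("pics/s3.png",a);cv2.imwrite("pics/t3.png",b)
f=lambda i,x,y,w,h:cv2.resize(i[y:y+h,x:x+w],(400,600),interpolation=cv2.INTER_CUBIC)
c=cam("wrist",s);p=s["tool_pos"]
u,w=proj(c,[p[0],p[1],p[2]-.09])[0].astype(int);print(u,w)
u-=60;w-=110;w=max(w,0);print("wr origin",u,w)
cv2.imwrite("pics/cr4.png",np.hstack([f(i,u,w,120,180),f(a,300,100,100,150)]))
E
```

```text
[ 0.2862  0.3552 -0.7011  1.6198  0.2385  1.2552  0.8542] [0.5695 0.1195 0.1999] [ 0.1285  0.9917 -0.0003 -0.0004] [-0.1678 -0.4912 -2.2755] [-0.0187 -0.0084 -0.0158]
322 250
wr origin 262 140
```

View pics/cr4.png

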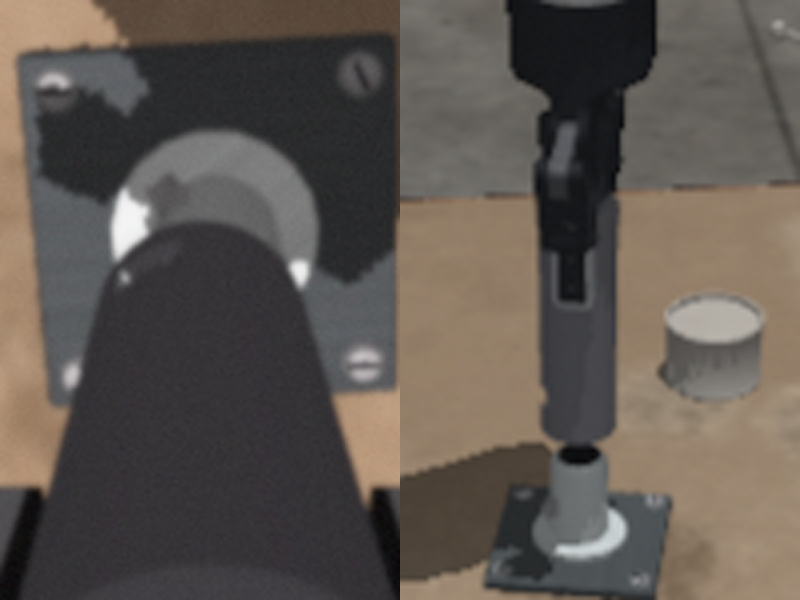

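The wrist crop shows the ring centre at (326,~210) with the tube's bottom 2–3 mm to its left, and the hole at about (308,219), facing about 190°. The side crop shows the tube over the stub in x to within 1 mm. I'm shifting +3 mm in tool y, turning +7°, and starting down gently.

>>> servo_tool:
  targets: [0,0.003,0,0,0,-0.06,0,0,0.004,0,0,-0.062,0,0,0.006,0,0,0,0,0,0.006,0,0,0,0,0,0,0,0,0]

```text
time_s: 8.18
tool_pos: [0.5698, 0.1219, 0.1827]
tcp_rot: [0.069, 0.998, -0.0, -0.001]
contact_force: [0.2, -0.0, -2.5]
width: 0.498
gripper_force: 41.0
```

>>> servo_tool:
  targets: [0,0,0.003,0,0,0,0,0,0.003,0,0,0,0,0,0.003,0,0,0,0,0,0,0,0,0]

```text
time_s: 8.52
tool_pos: [0.5702, 0.1228, 0.1746]
tcp_rot: [0.068, 0.998, -0.0, -0.0]
contact_force: [-0.2, -0.2, -0.8]
width: 0.501
gripper_force: 41.0
```

```bash
cat > st.py <<'E'
from h import *
s=bot.sense();print(s["time_s"],s["tool_pos"],"yaw",np.degrees(2*np.arctan2(s["tcp_rot"][1],s["tcp_rot"][0])),s["contact_force"],s["ft_torque"],s["width"],s["joint_efforts"])
E
python3 st.py
```

```text
8.5167 [0.5702 0.1228 0.1746] yaw 172.19964090141517 [-0.2488 -0.1599 -0.751 ] [0.03   0.0132 0.0478] 0.5007224007554271 [ -0.1166 -56.3888  -9.3899 -37.1774   0.0545  -0.16    -0.0464]
```

>>> servo_tool:
  targets: [0,0,0.002,0,0,0,0,0,0.002,0,0,0,0,0,0,0,0,0]

```text
time_s: 8.77
tool_pos: [0.5703, 0.1229, 0.1709]
tcp_rot: [0.068, 0.998, -0.0, -0.0]
contact_force: [-1.2, -0.3, -1.9]
width: 0.497
gripper_force: 41.0
```

>>> servo_tool:
  targets: [0,0,0.002,0,0,0,0,0,0.002,0,0,0,0,0,0,0,0,0]

```text
time_s: 9.02
tool_pos: [0.5703, 0.1229, 0.1669]
tcp_rot: [0.068, 0.998, -0.0, -0.0]
contact_force: [0.6, -0.4, -1.5]
width: 0.502
gripper_force: 41.0
```

```bash
python3 st.py
```

```text
9.0167 [0.5703 0.1229 0.1669] yaw 172.21720484980733 [ 0.559  -0.379  -1.5263] [0.0256 0.0155 0.0431] 0.5016182248303408 [ -0.1219 -56.6278  -9.5184 -36.8691   0.0393  -0.1055  -0.0236]
```

>>> servo_tool:
  targets: [0,0,0.003,0,0,0,0,0,0.003,0,0,0,0,0,0.003,0,0,0,0,0,0,0,0,0]

```text
time_s: 9.35
tool_pos: [0.5701, 0.1228, 0.1575]
tcp_rot: [0.068, 0.998, -0.0, -0.0]
contact_force: [1.0, 0.1, -1.5]
width: 0.5
gripper_force: 41.0
```

>>> servo_tool:
  targets: [0,0,0.002,0,0,0,0,0,0.002,0,0,0,0,0,0.002,0,0,0,0,0,0,0,0,0]

```text
time_s: 9.68
tool_pos: [0.5703, 0.1228, 0.1518]
tcp_rot: [0.068, 0.998, -0.0, -0.0]
contact_force: [-0.0, 1.1, -0.9]
width: 0.501
gripper_force: 41.0
```

```bash
python3 st.py
```

```text
9.6833 [0.5703 0.1228 0.1518] yaw 172.21605602154517 [-0.032   1.058  -0.8936] [ 0.0185  0.0328 -0.0128] 0.5009886176770846 [ -0.1171 -57.1197  -9.7555 -36.299    0.044   -0.108   -0.0255]
```

>>> servo_tool:
  targets: [0,0,0.002,0,0,0,0,0,0.002,0,0,0,0,0,0,0,0,0]

```text
time_s: 9.93
tool_pos: [0.5701, 0.1229, 0.1481]
tcp_rot: [0.068, 0.998, -0.0, -0.0]
contact_force: [-1.8, -0.8, 1.6]
width: 0.497
gripper_force: 41.4
```

>>> servo_tool:
  targets: [0,0,0.002,0,0,0,0,0,0.002,0,0,0,0,0,0,0,0,0]

```text
time_s: 10.18
tool_pos: [0.5703, 0.1229, 0.1442]
tcp_rot: [0.068, 0.998, -0.0, -0.0]
contact_force: [-2.4, -1.1, 2.5]
width: 0.497
gripper_force: 41.7
```

>>> servo_tool:
  targets: [0,0,0.002,0,0,0,0,0,0.002,0,0,0,0,0,0,0,0,0]

```text
time_s: 10.43
tool_pos: [0.5701, 0.1228, 0.1397]
tcp_rot: [0.068, 0.998, -0.0, -0.0]
contact_force: [-2.1, -0.4, -0.2]
width: 0.499
gripper_force: 41.4
```

```bash
python3 st.py
```

```text
10.4333 [0.5701 0.1228 0.1397] yaw 172.21875369354177 [-2.0666 -0.3912 -0.2491] [-0.3082  0.6555  0.0198] 0.4993693215353289 [ -0.2081 -57.4154 -10.0067 -36.6855   0.1708  -0.9304  -0.0244]
```

>>> servo_tool:
  targets: [0,0,0.002,0,0,0,0,0,0.002,0,0,0,0,0,0.002,0,0,0,0,0,0.002,0,0,0,0,0,0,0,0,0]

```text
time_s: 10.85
tool_pos: [0.5701, 0.1229, 0.1317]
tcp_rot: [0.068, 0.998, -0.0, -0.0]
contact_force: [-2.8, -0.6, -2.3]
width: 0.497
gripper_force: 41.3
```

>>> servo_tool:
  targets: [0,0,0.001,0,0,0,0,0,0.001,0,0,0,0,0,0.001,0,0,0,0,0,0,0,0,0]

```text
time_s: 11.18
tool_pos: [0.5703, 0.1229, 0.1291]
tcp_rot: [0.068, 0.998, -0.0, -0.0]
contact_force: [-3.2, -2.2, -0.5]
width: 0.503
gripper_force: 41.5
```

```bash
python3 st.py
```

```text
11.1833 [0.5703 0.1229 0.1291] yaw 172.2186254955802 [-3.1938 -2.2175 -0.5158] [-0.3155  0.9406  0.0198] 0.5028955299482909 [ -0.2823 -57.8686 -10.2735 -36.8261   0.2191  -1.3821  -0.0158]
```

>>> servo_tool:
  targets: [0,0,0.001,0,0,0,0,0,0,0,0,0]

```text
time_s: 11.35
tool_pos: [0.5703, 0.1229, 0.1281]
tcp_rot: [0.068, 0.998, -0.0, -0.0]
contact_force: [-3.3, -0.9, -0.6]
width: 0.503
gripper_force: 41.5
```

>>> servo_tool:
  targets: [0,0,0.001,0,0,0,0,0,0,0,0,0]

```text
time_s: 11.52
tool_pos: [0.571, 0.1231, 0.1273]
tcp_rot: [0.068, 0.998, 0.0, 0.001]
contact_force: [-0.5, -0.5, -2.3]
width: 0.502
gripper_force: 41.4
```

>>> servo_tool:
  targets: [0,0,0.001,0,0,0,0,0,0,0,0,0]

```text
time_s: 11.68
tool_pos: [0.5708, 0.1231, 0.1263]
tcp_rot: [0.068, 0.998, 0.0, 0.0]
contact_force: [0.4, 0.9, -1.9]
width: 0.503
gripper_force: 41.4
```

>>> servo_tool:
  targets: [0,0,0.001,0,0,0,0,0,0,0,0,0]

```text
time_s: 11.85
tool_pos: [0.5708, 0.1231, 0.1255]
tcp_rot: [0.068, 0.998, 0.0, 0.0]
contact_force: [-0.8, 1.4, -0.3]
width: 0.501
gripper_force: 41.5
```

```bash
python3 st.py
```

```text
11.85 [0.5708 0.1231 0.1255] yaw 172.21796822383743 [-0.836   1.4105 -0.2851] [0.0595 0.0093 0.0122] 0.5009393911005546 [  0.0088 -57.1107  -9.8636 -34.3005   0.05     0.006   -0.0099]
```

The sideways spring force vanished at z = 0.127, so the button has popped into the hole. Next I press gently until it's home.

>>> servo_tool:
  targets: [0,0,0.001,0,0,0,0,0,0,0,0,0]

```text
time_s: 12.02
tool_pos: [0.5711, 0.1231, 0.1253]
tcp_rot: [0.068, 0.998, 0.0, 0.001]
contact_force: [-1.7, -1.3, 6.5]
width: 0.502
gripper_force: 42.0
```

>>> servo_tool:
  targets: [0,0,0.0005,0,0,0,0,0,0,0,0,0]

```text
time_s: 12.18
tool_pos: [0.5713, 0.1231, 0.1253]
tcp_rot: [0.068, 0.998, 0.0, 0.001]
contact_force: [-3.3, -1.9, 10.0]
width: 0.505
gripper_force: 42.4
```

```bash
python3 st.py
```

```text
12.1833 [0.5713 0.1231 0.1253] yaw 172.20644116986435 [-3.2574 -1.9385 10.0049] [-0.3251  0.6885  0.0061] 0.5046250264382183 [ -0.5121 -52.2394  -9.1597 -31.6752   0.0959  -1.1118  -0.0118]
```

```bash
python3 - <<'E'
from h import *
s=bot.sense()
i=bot.snapshot("wrist")[:,:,::-1];a=bot.snapshot("side")[:,:,::-1]
cv2.imwrite("pics/w4.png",i)
c=cam("wrist",s);u,w=proj(c,[.549,.118,.036])[0].astype(int);print(u,w);u-=30;w-=30
x,y=proj(cam("side"),[.55,.118,.036])[0].astype(int);x-=20;y-=30
f=lambda i,x,y,w,h,g:cv2.resize(np.clip(i[y:y+h,x:x+w]*float(g),0,255).astype(np.uint8),(400,400),interpolation=cv2.INTER_CUBIC)
cv2.imwrite("pics/cr5.png",np.hstack([f(i,u,w,60,60,2),f(a,x,y,50,50,1.5)]))
E
```

```text
309 218
```

View pics/cr5.png

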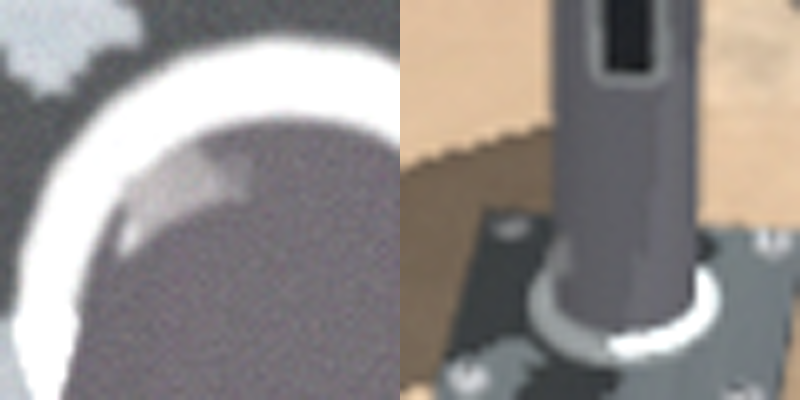

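The crop shows the light metal button standing in the hole at about (306,211), and the tube seated on the ring. I'm relaxing the press, opening and withdrawing.

>>> servo_tool:
  targets: [0,0,-0.001,0,0,0,0,0,0,0,0,0]

```text
time_s: 12.45
tool_pos: [0.5709, 0.1231, 0.1254]
tcp_rot: [0.068, 0.998, 0.0, 0.001]
contact_force: [-0.3, -0.3, 5.0]
width: 0.502
gripper_force: 41.8
```

>>> servo_tool:
  targets: [0,0,0,0,0,0,0,0,0,0,0,0,0,0,0,0,0,0,0,0,0,0,0,0,0,0,0,0,0,0]
  gripper: 1

```text
time_s: 12.87
tool_pos: [0.5704, 0.1229, 0.1246]
tcp_rot: [0.068, 0.998, -0.0, -0.0]
contact_force: [-0.4, -0.4, -1.3]
width: 1.002
gripper_force: 0.0
```

>>> servo_tool:
  targets: [0,0,0,0,0,0,0,0,0,0,0,0,0,0,0,0,0,0]

```text
time_s: 13.12
tool_pos: [0.5705, 0.1229, 0.1248]
tcp_rot: [0.068, 0.998, -0.0, 0.0]
contact_force: [0.4, -0.1, 0.1]
width: 1.002
gripper_force: 0.0
```

>>> servo_tool:
  targets: [0,0,-0.01,0,0,0,0,0,-0.02,0,0,0,0,0,-0.03,0,0,0,0,0,-0.03,0,0,0,0,0,-0.03,0,0,0]

```text
time_s: 13.53
tool_pos: [0.5702, 0.1231, 0.247]
tcp_rot: [0.068, 0.998, 0.0, 0.0]
contact_force: [1.2, -0.0, -0.3]
width: 0.998
gripper_force: 0.0
```

>>> servo_tool:
  targets: [0.03,0,-0.01,0,0,0,0.03,0,0,0,0,0,0.03,0,0,0,0,0,0,0,0,0,0,0,0,0,0,0,0,0]

```text
time_s: 13.95
tool_pos: [0.4806, 0.1354, 0.256]
tcp_rot: [0.067, 0.998, -0.001, 0.001]
contact_force: [-0.0, 0.4, 0.5]
width: 0.998
gripper_force: 0.0
```

```bash
python3 - <<'E'
from h import *
s=bot.sense();print(s["time_s"],s["tool_pos"])
i=bot.snapshot("wrist")[:,:,::-1];a=bot.snapshot("side")[:,:,::-1]
c=cam("wrist",s);u,w=proj(c,[.549,.118,.036])[0].astype(int);print(u,w);u-=40;w=max(w-30,0)
f=lambda i,x,y,w,h,g:cv2.resize(np.clip(i[y:y+h,x:x+w]*float(g),0,255).astype(np.uint8),(400,400),interpolation=cv2.INTER_CUBIC)
cv2.imwrite("pics/cr6.png",np.hstack([f(i,u,w,80,80,1.5),f(a,295,150,100,100,1.3)]))
E
```

```text
13.95 [0.4806 0.1354 0.256 ]
315 270
```

View pics/cr6.png

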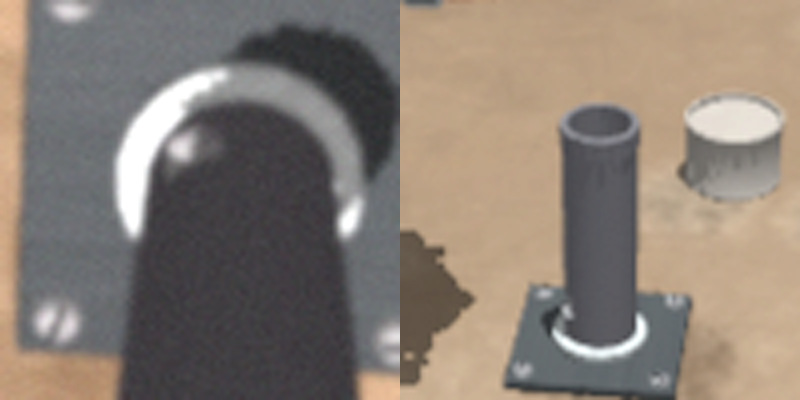

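The tube stands seated and upright on the ring. The bright button shows in the hole (wrist crop (190,145)) and as a bump on the tube's left edge in the side view.

```bash
python3 -c "
from bench import bot
print(bot.sign_off())"
```

```text
the job is handed in; nothing more can be done
None
```

The middle tube is fully home on the port's ring with the spring button out through its hole, it has been released, and the job was handed in at about 14 s of the 64 s; the highest push I read was about 10 N.

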